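# Set up a wooden block in the drilling jig

### The job

Get the pine block ready for drilling in the plywood jig, using only pushes of a fingertip: push the block along the fence until it is fully home against the aluminium end stop, then swing the orange-tipped cam lever right round to its stop pin so that it clamps the block against the fence, then swing the guide arm with the brass drill bush over the block until it is up against its stop. Do not pick up or lift the block, and leave the things lying around where they are.

Things in the scene. Friction and masses are not known exactly. Their poses are not given: they have to be found in the camera images.
- jig: Drilling jig, screwed down: a plywood board 270 x 270 x 18 mm with fittings. Origin: centre of the board's underside (bench height); x = direction in which the block is pushed home, y = towards the fence, z up. In this frame (mm) the lever pivots at x 19.5, y -52.6 and the guide arm at x 19.5, y 72, on a 20 mm post beyond the fence. Nothing stands on the -x side of the block.
- end_stop (a point): Foot of the middle of the aluminium end stop's face, at x 75, y 0, z 18 mm in the jig's frame; the face looks to the jig's -x. The stop is 80 mm wide, 22 mm thick and 34 mm high above the board.
- fence (a point): A point at the foot of the dark wooden fence's face, at x 0, y 28, z 18 mm in the jig's frame; the face looks to the jig's -y. The fence runs from x -79 to 96 mm, is 22 mm thick and 34 mm high above the board; on it stands the guide arm's steel stop block (x 33 to 48, y 33 to 45, top at z 80 mm).
- block: Loose pine block, 56 x 111 x 41 mm, about 0.18 kg. Origin: centre of its underside; x = its 56 mm width, y = its 111 mm length, which lies along the jig's x. It starts on the board a few mm off the fence and 25 to 55 mm short of the end stop; fully home, its origin is at x = 19.5, y = 0 in the jig's frame. It slides at about 1 to 2 N.
- cam_lever (a joint): Cam lever's angle about its upright pivot, rad: 0 = fully open (handle points to the jig's -y, 10 degrees towards +x), grows clockwise seen from above; 1.745 = hard against its stop pin (7 mm steel pin at x -32, y -42, up to z 44 mm in the jig's frame), block clamped (handle to -x). Meets the seated block near 1.58. Stays where left; at 90 mm from the pivot it takes 1.5 N, then up to 10 N over the last 0.15 rad.
- lever_pivot (a point): On the lever's pivot axis, at the lever's mid height (36 mm above the bench). Round it sits the black eccentric disc, 44 mm in diameter, 20 mm thick (26 to 46 mm above the bench), which turns with the lever and presses the block's side towards the fence.
- lever_end (a point): Outer end of the lever's handle, on its centre line, 110 mm from the pivot, 36 mm above the bench. The black bar is 14 mm wide, its orange handle (from 68 to 110 mm from the pivot) 18 mm wide; z 26 to 46 mm above the bench, 8 mm of air between it and the board.
- guide_arm (a joint): Angle of the guide arm about its upright post, rad: 0 = swung fully out (arm points to the jig's -x, 30 degrees towards +y), grows anticlockwise seen from above; 2.094 = up against its stop, bush over the block (arm points to the jig's -y). Stays where it is left; takes about 1 N at its end.
- guide_pivot (a point): On the axis of the guide arm's post, at the arm's mid height (75 mm above the bench).
- guide_end (a point): Outer end of the guide arm, on its centre line, 110 mm from the post, 75 mm above the bench. The aluminium arm is 16 mm wide (25 mm round the bush, 72 mm from the post), z 66 to 84 mm above the bench, bush collar up to 88 mm; orange tip from 92 to 110 mm. It passes 7 mm above the block, whose top is 59 mm above the bench.
- hex_key: Bystander: small steel hex key, 31 x 88 x 4 mm, loose on the jig's board beyond the fence, at about x 20, y 112 mm in the jig's frame. Origin at the centre of its underside.
- caliper: Bystander: sliding caliper, 72 x 230 x 9 mm, loose on the bench to the right. Origin at the centre of its underside.
- pencil: Bystander: green pencil, 136 mm long, loose on the bench at the near right. Origin at the centre of its underside.
- masking_tape: Bystander: roll of masking tape, 103 mm diameter, 25 mm high, loose on the bench to the left.
- next_block: Bystander: smaller pine offcut, 35 x 91 x 36 mm, loose on the bench to the left; not the block to be drilled. Origin at the centre of its underside.
- spring_clamp: Bystander: small black spring clamp, 54 x 102 x 14 mm, loose on the bench to the left. Origin at the centre of its underside.
There are look-alikes about, which are no part of the job. What is shaped like the block but turquoise is not meant.

How it is judged:
On the way, in this order (a step that is already met when the one before it is completed fails the run):
1. the block is home against the end stop (x of block in the frame of jig between 0.0165 and 0.0225 m), for 0.2 s.
2. the cam lever is round at its stop pin and clamps the block (all of step 1 and value of joint cam_lever above 1.62 rad and contact force between block and cam_lever above 3 N), for 0.2 s.
3. the guide arm is over the block, up against its stop (value of joint guide_arm above 2.03 rad), for 0.2 s.
At the end, for the whole second after the job is handed in: The block is within 3 mm of the end stop, within 2.5 mm of the fence and square to it (2 degrees); the lever is past 1.62 rad and its cam presses the block with more than 3 N; the guide arm is past 2.03 rad (within 4 degrees of its stop); the block is at rest (all of step 2 and y of block in the frame of jig between -0.0025 and 0.0025 m and angle between the y axis of block and the x axis of jig, either way round below 0.035 rad and value of joint guide_arm above 2.03 rad and linear speed of block below 0.01 m/s); the robot touches nothing.
It fails at once if the block is lifted off the jig's board or tipped (height (world z) of block above 0.026 m or angle between block's own z axis and vertical above 0.15 rad).
It fails at once if a bystander is disturbed (moved more than 25 mm) (distance of any of hex_key, caliper, pencil, masking_tape, next_block, spring_clamp from where it was at the start of the episode above 0.025 m).
It also fails if it takes over 64 s, if anything falls off the work surface, if the arm or the gripper's body presses on something with over 40 N, if the wrist force passes 120 N, or if a joint passes its speed limit or range.

### The arm

A 7-joint arm with a two-finger parallel gripper is mounted at the origin on a cart in front of the work surface, level with it; the furniture and walls round the work are solid. World frame = base frame: x ahead of the robot, y to its left, z up, the work surface at z = 0. Lengths are in m, angles in rad, forces in N, time in s.
With the tool pointing down it reaches from about 0.425 to 0.925 m from the base axis. Payload 6.8 kg.
Tool frame: the origin (TCP) lies between the finger pads; the fingertips stand 17 mm ahead of it and the grasp point (between the pads) lies 2 mm behind it; z points along the fingers, x is the direction in which the jaws open and shut, and the axes are right-handed (so a half turn about z gives the same grasp; the last joint's range is limited). The gripper opens to 85 mm and grips with 20 to 120 N. Pads are 22 mm wide; open, the fingers measure 114 mm over their backs; the gripper's body (76 mm by 85 mm) begins 54 mm behind the grasp point. The pads swing forward as they close: fully open they stand 13 mm farther back than shut.
Start: joints at [1.203, 0.477, 0.022, 1.555, -0.011, 1.109, -0.083], TCP at [0.173, -0.652, 0.248] pointing down, gripper open.
Joint ranges: [-2.96, 2.96], [-0.34, 2.1], [-1.41, 1.46], [0.24, 2.44], [-1.37, 4.51], [0.17, 1.92], [-2.96, 2.96]. Speed limits (rad/s): [2.39, 2.39, 3.14, 3.14, 3.14, 3.14, 3.14].

### API

Orientations are given as a unit quaternion [w, x, y, z].
In Python, from station import readout, read_camera, get_calibration, bot, models gives the robot as it stands.
- The arm moves only by the tool carry_out, never from a script. Its argument "deltas" is a list of rows, each a list of 2 entries, a list of its own where there are three numbers: the shift along the tool's x, y, z in cm, then the turn about the tool's z in degrees. A call has 1 to 10 rows; each row is the pose to reach, as a shift and turn from the pose measured when the call began, along the tool's axes at that moment; what a row does not reach only later rows make up. A row lasts 1/8 s, in which the tool goes at most 62.5 mm and 10.7 degrees, less where a joint would pass 70% of its speed; a pose out of reach is approached as far as the arm can. A call with a gripper value outside its range is refused whole. "hand" is the opening, from 0 (shut) to 1 (fully open), set as the call begins (left out, the last holds). The fingers move at their own pace and stop on an object; "newtons" is the grip in N (left out, the last holds). Time passes only in rows, so rows that repeat a pose let the fingers close. It gives the time, the measured TCP pose, the force and the opening at its end, in the units of the state.
- readout.get_obs(): the state, without advancing time (a new reading comes with each control period).
- read_camera(name): name is "side" or "top"; returns the picture (400x640x3 uint8, red, green, blue); there is no depth.
- get_calibration(name): a dict with "fov_y" (degrees; the focal length in pixels is half the picture's height over the tangent of half this angle, whatever the lens; pixels are square), "cx", "cy" (the principal point, pixels), "world_from_camera" (4x4, takes a point from camera to world coordinates). Camera axes: x right, y down, z forward; pixel columns grow to the right and rows downward; lengths in m; the calibration is good to about 2 mm. A picture is of the moment at which its call begins. get_calibration takes no time and is no camera call.
- bot.hand_in(): hands the job in, once; it reports no verdict.
Trained networks look in the newest picture that a camera, given by its name, has taken for a name from the list of things; names that differ only in an ending like _2 or _b are one class to them, and where a whole thing is asked for, a point or a joint stands for the part that bears it (a point fixed in the world has none). Each returns a list of dicts, best first, with "score" (0 to 1); they miss things now and then, are a little off and sometimes report something else, mostly with a low value. They report only what shows in the picture. A call takes as long as a camera call. They do not tell look-alikes from the thing itself.
- models.spot_in(query, camera): "centre" ([row, column] in pixels, amid what is visible of it).
The state is a dict: "t": time; "q": joint angles; "joint_vel": joint speeds; "joint_torque": joint torques, N m; "eef_pos": TCP position; "tool_rot": TCP orientation; "contact_force": force on the tool from outside, world axes, zero at the start; "torque": the same for the moment, N m; "gripper_width": opening from 0.0 (shut) to 1.0 (fully open).
Only numpy, scipy, OpenCV 4.12 (cv2) and the standard library are available. Lean on these libraries where they do the work, as an engineer would, in place of code of your own. Each camera call takes 0.05 s, during which the arm holds its last target. There are 200 camera calls.

## Working session

There is one attempt and no reset: what is moved stays moved. The work goes in short steps, Python scripts to look and compute and a tool call to move; the robot and the scene stay as the last step left them, time stands still between calls to the robot, and variables do not carry over. Pictures are saved under pics/ and viewed, about 8 in all and at most 12, crops included, and the job is handed in when it is done.

Besides the shell and the picture viewer there is one more tool, called as name(argument=value, ...), one argument or row to a line, values as JSON. carry_out: Moves the arm, as the interface text tells. Its arguments: {"type":"object","properties":{"deltas":{"type":"array"},"hand":{"type":"number"},"newtons":{"type":"number"}},"required":["deltas"]}

```bash
mkdir -p pics; cat > h.py <<'E'
import numpy as np, cv2
from station import readout, read_camera, get_calibration, bot, models
def cal(n):
    c=get_calibration(n); f=200/np.tan(np.radians(c["fov_y"])/2); return f,c["cx"],c["cy"],np.array(c["world_from_camera"])
def ray(n,rc,z):
    f,cx,cy,T=cal(n); d=T[:3,:3]@np.array([(rc[1]-cx)/f,(rc[0]-cy)/f,1]); o=T[:3,3]; return o+d*(z-o[2])/d[2]
def proj(n,p):
    f,cx,cy,T=cal(n); q=T[:3,:3].T@(np.array(p)-T[:3,3]); return np.array([cy+f*q[1]/q[2],cx+f*q[0]/q[2]])
def snap(n,name):
    im=read_camera(n); cv2.imwrite(f"pics/{name}.png",im[:,:,::-1]); return im
E
python3 - <<'E'
from h import *
for n in("top","side"):
    im=snap(n,n+"0"); print(n,cal(n)[0:3],cal(n)[3].round(3).tolist())
    for k,z in(("block",.059),("jig",.018),("lever_end",.036),("lever_pivot",.046),("guide_end",.075),("guide_pivot",.084),("end_stop",.018),("fence",.018),("hex_key",.02)):
        for r in models.spot_in(k,n)[:3]: print(k,round(r["score"],2),np.round(r["centre"]),ray(n,r["centre"],z).round(3))
print(readout.get_obs())
E
```

```text
top (np.float64(364.0746861719709), 323.74523696481043, 195.63841948378848) [[-0.009, -0.993, 0.114, 0.441], [-1.0, 0.009, 0.002, -0.028], [-0.003, -0.113, -0.994, 1.13], [0.0, 0.0, 0.0, 1.0]]
block 0.63 [229. 379.] [ 0.464 -0.187  0.059]
block 0.55 [202. 297.] [0.547 0.053 0.059]
block 0.39 [211. 268.] [0.521 0.138 0.059]
jig 0.67 [197. 307.] [0.565 0.026 0.018]
lever_end 0.81 [188. 322.] [ 0.59  -0.021  0.036]
lever_end 0.65 [143. 200.] [0.734 0.354 0.036]
lever_pivot 0.77 [189. 322.] [ 0.584 -0.021  0.046]
lever_pivot 0.64 [143. 199.] [0.729 0.352 0.046]
guide_end 0.59 [210. 267.] [0.523 0.138 0.075]
guide_pivot 0.65 [209. 271.] [0.524 0.125 0.084]
guide_pivot 0.59 [200. 289.] [0.55  0.073 0.084]
end_stop 0.96 [196. 307.] [0.567 0.024 0.018]
fence 0.89 [194. 307.] [0.573 0.025 0.018]
fence 0.45 [192. 211.] [0.581 0.322 0.018]
hex_key 0.62 [182. 260.] [0.612 0.169 0.02 ]
side (np.float64(388.78332472999625), 316.0660357263348, 199.51755222560854) [[0.999, 0.026, -0.041, 0.605], [0.048, -0.649, 0.76, -0.927], [-0.007, -0.761, -0.649, 0.864], [0.0, 0.0, 0.0, 1.0]]
block 0.92 [196. 31
[... 444 characters left out ...]
]
{'t': 1.0, 'q': array([ 1.20291082,  0.47702683,  0.02237712,  1.55542763, -0.01151519,
        1.10930902, -0.08312999]), 'joint_vel': array([ 0.0007962 ,  0.00056234,  0.00030146,  0.00136544,  0.00018805,
       -0.00139968, -0.00106763]), 'joint_torque': array([ 1.15951715e-05, -5.96334565e+01,  1.60614230e+00, -2.81552124e+01,
        1.23375564e-02,  1.62523007e-03, -5.00623202e-06]), 'eef_pos': array([ 0.17341091, -0.65234162,  0.24827776]), 'tool_rot': array([-2.69587942e-05,  7.92728427e-01, -6.09574967e-01, -7.88143397e-06]), 'contact_force': array([ 0.35292134,  0.68342186, -0.03843173]), 'torque': array([0.03455627, 0.02736951, 0.0370975 ]), 'gripper_width': 0.9988323516597982}
```

View pics/top0.png

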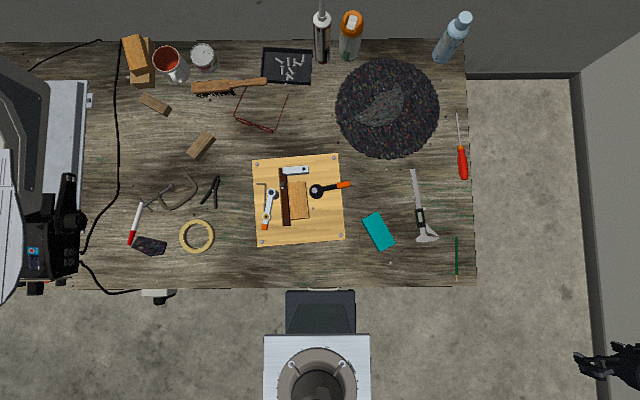

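View pics/side0.png

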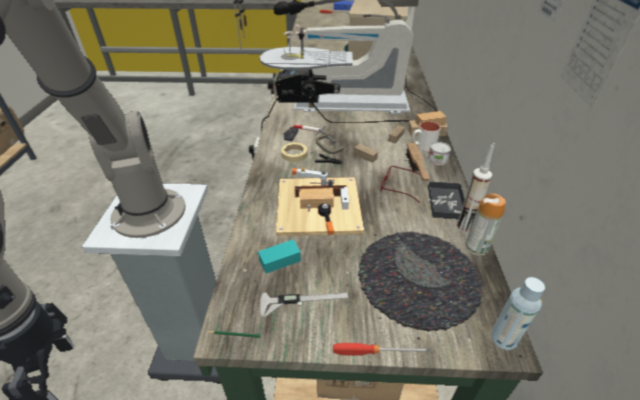

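The top picture shows the board around (200,298) px. The pine block is at (200,299), against the dark fence at column 285, with the end stop at (171,295). The lever runs from (191,316) to (184,345). The guide arm runs from (193,272) to its orange tip at (226,264).

Candidates for the block are the pine block at (200,299), the turquoise look-alike at (230,379) and the offcut at (145,200). I choose the one on the jig and check it in a crop, along with a fit of the board.

```bash
cat > jig.py <<'E'
from h import *
im=cv2.imread("pics/top0.png")
hsv=cv2.cvtColor(im,cv2.COLOR_BGR2HSV)
roi=np.zeros(im.shape[:2],np.uint8); roi[145:255,245:352]=1
m=((hsv[:,:,2]>150)&(hsv[:,:,1]>60)).astype(np.uint8)*roi
c=np.vstack([k for k in cv2.findContours(m,0,1)[0] if cv2.contourArea(k)>200])[:,0]
w=np.array([ray("top",(r,q),.018)[:2] for q,r in c],np.float32)
(ctr,size,a)=cv2.minAreaRect(w); print("rect",ctr,size,a)
im2=cv2.resize(im[145:255,240:355],None,fx=6,fy=6,interpolation=2); cv2.imwrite("pics/crop1.png",im2)
E
python3 jig.py
```

```text
rect (0.5603282451629639, 0.04029320925474167) (0.2686356008052826, 0.2966160476207733) 4.365165710449219
```

View pics/crop1.png

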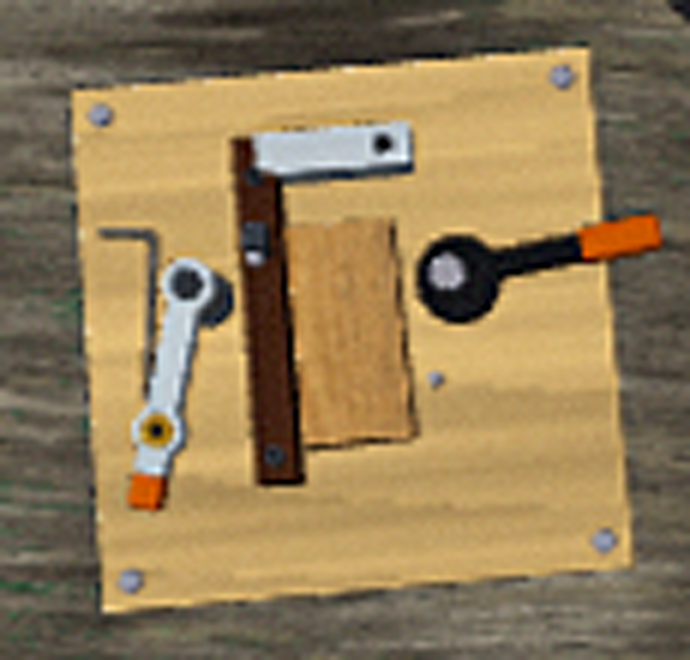

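The crop confirms the pine block, with its -x end at crop row 440. The jig features are clear, so I fit the jig pose from several landmarks.

```bash
cat > jp.py <<'E'
from h import *
from scipy.optimize import least_squares
L=[((72,90),(135,135,18)),((590,48),(135,-135,18)),((632,568),(-135,-135,18)),((104,612),(-135,135,18)),
((186,283),(19.5,72,84)),((436,378),(-32,-42,44)),((302,484),(-79,28,52)),((256,484),(-79,50,52)),((412,122),(97,-40,52))]
px=[(145+(b+.5)/6-.5,240+(a+.5)/6-.5) for (a,b),_ in L]
def J(p,q):
    q=np.array(q)/1000; c,s=np.cos(p[2]),np.sin(p[2]); return np.array([p[0]+c*q[0]-s*q[1],p[1]+s*q[0]+c*q[1],q[2]])
if __name__=="__main__":
    f=lambda p:np.concatenate([proj("top",J(p,q))-x for (_,q),x in zip(L,px)])
    r=least_squares(f,[.56,.04,.07],loss="soft_l1"); print(r.x.tolist()); print(r.fun.reshape(-1,2).round(1).tolist())
    p=r.x
    for k,(a,b),z in(("blk",(290,226),.059),("blk",(393,219),.059),("blk",(416,437),.059),("blk",(304,446),.059),("lever tip",(660,230),.046),("guide tip",(144,510),.084)):
        w=ray("top",(145+(b+.5)/6-.5,240+(a+.5)/6-.5),z)[:2]-p[:2]; c,s=np.cos(p[2]),np.sin(p[2]); print(k,(1000*np.array([c*w[0]+s*w[1],-s*w[0]+c*w[1]])).round(1))
E
python3 jp.py
```

```text
[0.5588070784618301, 0.053032297198887086, 0.07188070215673505]
[[-0.2, -0.0], [-0.1, 0.1], [0.2, 0.6], [0.1, -0.2], [0.1, 0.4], [-0.1, -0.2], [-0.3, -0.3], [0.3, -0.1], [-0.2, -0.2]]
blk [47.6 23.5]
blk [ 47.  -27.7]
blk [-61.7 -30.9]
blk [-61.7  24.2]
lever tip [  32.6 -160.2]
guide tip [-87.4 100.2]
```

The fit residuals are ≤0.6 px. The jig is at (0.5588, 0.0530) with yaw 4.1°. The block's centre is at about jig x -7, y -3. Next is a helper that expresses jig targets as tool deltas.

```bash
cat > go.py <<'E'
import sys; from h import *; from jp import J
from scipy.spatial.transform import Rotation as R
P=[0.5588,0.0530,0.0719]
# args: x,y,z (mm jig, TCP)  -> tool deltas cm, and the turn aligning tool x with jig -y
o=readout.get_obs(); q=o["tool_rot"]; r=R.from_quat([q[1],q[2],q[3],q[0]]).as_matrix()
w=o["eef_pos"]-np.array([P[0],P[1],0]); c,s=np.cos(P[2]),np.sin(P[2])
print("t",o["t"],"jig mm",1000*np.array([c*w[0]+s*w[1],-s*w[0]+c*w[1],w[2]]).round(4),"F",o["contact_force"].round(1),"w",round(o["gripper_width"],2))
a=np.arctan2(r[1,0],r[0,0]); print("turn deg",np.degrees(a-(P[2]-np.pi/2)).round(1))
for t in sys.argv[1:]:
    print(t,(100*r.T@(J(P,[float(v) for v in t.split(",")])-o["eef_pos"])).round(2))
E
python3 go.py -- 2>/dev/null; python3 go.py " -110,-300,200" " -95,-3,150" " -95,-3,52"
```

```text
t 1.0 jig mm [-435.1 -675.8  248.3] F [ 0.4  0.7 -0. ] w 1.0
turn deg 10.8
t 1.0 jig mm [-435.1 -675.8  248.3] F [ 0.4  0.7 -0. ] w 1.0
turn deg 10.8
 -110,-300,200 [-30.85 -38.95   4.83]
 -95,-3,150 [-59.75 -45.97   9.83]
 -95,-3,52 [-59.75 -45.97  19.63]
```

carry_out(
  deltas=[
    [[-4, -5, 0.5], 2],
    [[-8, -10, 1], 4],
    [[-12, -15, 2], 6],
    [[-16, -20, 3], 8],
    [[-20, -25, 4], 11],
    [[-25, -31, 5], 11],
    [[-31, -39, 5], 11],
    [[-37, -41, 6], 11],
    [[-43, -43, 7], 11],
    [[-49, -45, 8], 11],
  ],
  hand=0,
  newtons=40,
)

```text
t: 2.25
eef_pos: [0.4754, -0.121, 0.1772]
tool_rot: [-0.0, 0.731, -0.683, 0.001]
contact_force: [1.5, 0.1, 0.5]
gripper_width: -0.002
```

```bash
python3 go.py " -95,-3,150" " -95,-3,52"
```

```text
t 2.25 jig mm [ -95.7 -167.6  177.2] F [1.5 0.1 0.5] w -0.0
turn deg -0.2
 -95,-3,150 [-16.46   0.     2.72]
 -95,-3,52 [-16.46   0.02  12.52]
```

carry_out(
  deltas=[
    [[-5, 0, 1], 0],
    [[-10.5, 0, 2.5], 0],
    [[-15, 0, 4], 0],
    [[-16.5, 0, 8], 0],
    [[-16.5, 0, 12.5], 0],
    [[-16.5, 0, 12.5], 0],
    [[-16.5, 0, 12.5], 0],
  ],
)

```text
t: 3.12
eef_pos: [0.4652, 0.0435, 0.0534]
tool_rot: [-0.001, 0.73, -0.683, 0.001]
contact_force: [1.1, 0.2, 1.1]
gripper_width: 0.001
```

```bash
python3 - <<'E'
from h import *
for n in("top","side"): snap(n,n+"1")
a=cv2.imread("pics/top1.png")[145:255,240:355]; b=cv2.imread("pics/side1.png")[160:250,255:385]
a=cv2.resize(a,None,fx=4,fy=4,interpolation=2);b=cv2.resize(b,(420,291),interpolation=2)
cv2.imwrite("pics/c2.png",np.hstack([a[:440],np.vstack([b,np.zeros((149,420,3),np.uint8)])])[:, :800])
E
python3 go.py
```

```text
t 3.225 jig mm [-93.5  -2.9  53.9] F [-0.6  0.2  0.4] w -0.0
turn deg -0.3
```

View pics/c2.png

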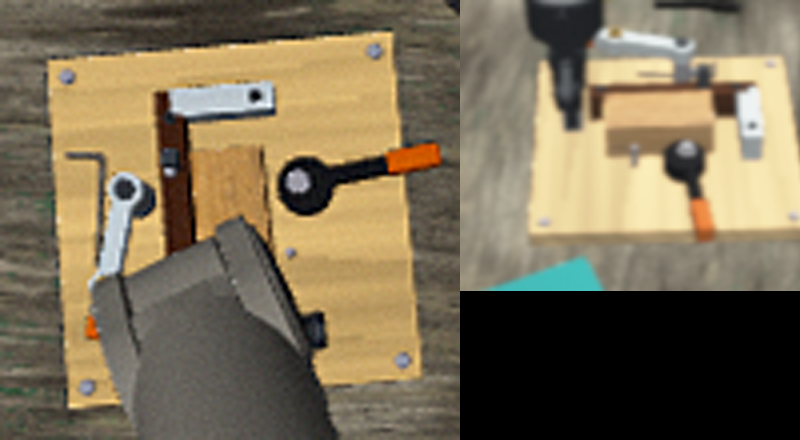

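The fingertip is just off the block's -x end and clear of the guide arm. I push along the fence now.

carry_out(
  deltas=[
    [[0, -1, 0.2], 0],
    [[0, -1.6, 0.2], 0],
    [[0, -2.2, 0.2], 0],
    [[0, -2.8, 0.2], 0],
    [[0, -3.3, 0.2], 0],
    [[0, -3.8, 0.2], 0],
    [[0, -4.2, 0.2], 0],
    [[0, -4.2, 0.2], 0],
  ],
)

```text
t: 4.22
eef_pos: [0.5085, 0.0464, 0.0522]
tool_rot: [-0.002, 0.73, -0.683, 0.002]
contact_force: [-0.1, 0.2, 0.3]
gripper_width: -0.002
```

```bash
python3 go.py
```

```text
t 4.225 jig mm [-50.6  -3.   52.2] F [-0.1  0.2  0.3] w -0.0
turn deg -0.3
```

carry_out(
  deltas=[
    [[0, -0.2, 0], 0],
    [[0, -0.4, 0], 0],
    [[0, -0.5, 0], 0],
    [[0, -0.6, 0], 0],
  ],
)

```text
t: 4.72
eef_pos: [0.513, 0.0466, 0.052]
tool_rot: [-0.001, 0.73, -0.683, 0.001]
contact_force: [-7.1, 0.9, 5.7]
gripper_width: 0.0
```

```bash
python3 - <<'E'
from h import *
for n in("top","side"): snap(n,n+"2")
a=cv2.imread("pics/top2.png")[155:225,265:335]; b=cv2.imread("pics/side2.png")[160:250,255:385]
a=cv2.resize(a,(440,440),interpolation=2);b=cv2.resize(b,(360,249),interpolation=2)
cv2.imwrite("pics/c3.png",np.hstack([a,np.vstack([b,np.zeros((191,360,3),np.uint8)])]))
E
python3 go.py
```

```text
t 4.825 jig mm [-46.2  -3.1  52. ] F [-5.8  0.2  4.9] w -0.0
turn deg -0.3
```

View pics/c3.png

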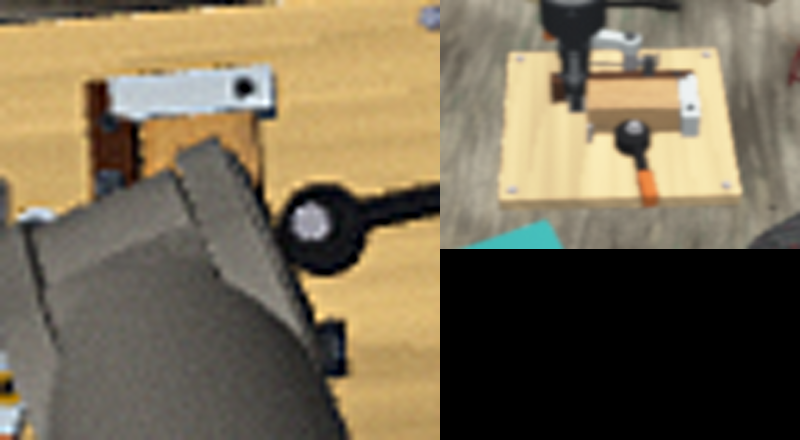

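The block is home: the contact force is about 6 N with the finger face at jig x ≈ -35. Next I back off, rise and go behind the lever.

carry_out(
  deltas=[
    [[0, 2, 0], 0],
    [[0, 3, -2], 0],
    [[0.5, 3, -6.5], 0],
    [[3, 1, -8], 0],
    [[6, -3, -8], 0],
    [[9, -7, -8], 0],
    [[12, -10.5, -8], 0],
    [[13.6, -12, -7], 0],
    [[13.6, -12, -3], 0],
    [[13.6, -12, 0.3], 0],
  ],
)

```text
t: 6.08
eef_pos: [0.6425, -0.0816, 0.0483]
tool_rot: [-0.001, 0.73, -0.683, 0.002]
contact_force: [-1.7, 0.7, -0.4]
gripper_width: 0.002
```

```bash
python3 - <<'E'
from h import *
for n in("top","side"): snap(n,n+"3")
a=cv2.imread("pics/top3.png")[150:260,250:360]; b=cv2.imread("pics/side3.png")[160:250,255:385]
a=cv2.resize(a,(440,440),interpolation=2);b=cv2.resize(b,(360,249),interpolation=2)
cv2.imwrite("pics/c4.png",np.hstack([a,np.vstack([b,np.zeros((191,360,3),np.uint8)])]))
E
python3 go.py " 55,-141,49" " 30,-147,49" " 5,-149,49" " -20,-143,49" " -40,-131,49" " -56,-115,49" " -67,-96,49" " -71,-80,49"
```

```text
t 6.175 jig mm [  70.7 -139.5   45.8] F [-0.7 -0.8 -1.5] w 0.0
turn deg -0.3
 55,-141,49 [ 0.16  1.57 -0.32]
 30,-147,49 [ 0.77  4.07 -0.31]
 5,-149,49 [ 0.98  6.57 -0.3 ]
 -20,-143,49 [ 0.4   9.07 -0.29]
 -40,-131,49 [-0.79 11.08 -0.29]
 -56,-115,49 [-2.39 12.69 -0.28]
 -67,-96,49 [-4.28 13.8  -0.28]
 -71,-80,49 [-5.88 14.2  -0.28]
```

View pics/c4.png

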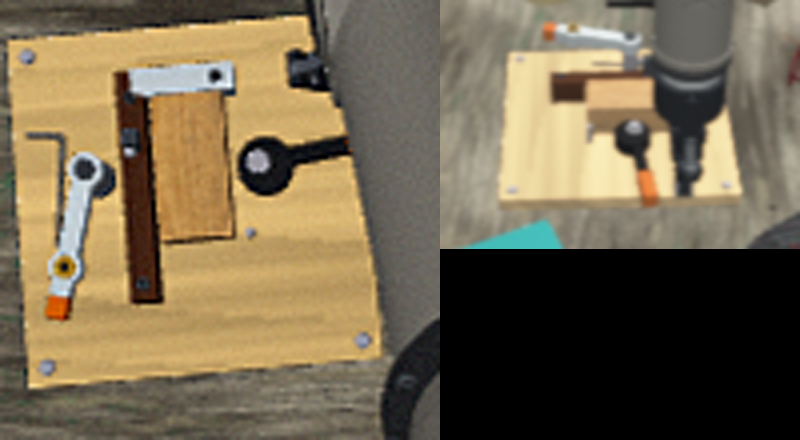

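The block sits at the end stop, still slightly off the fence, and the finger is on the +x side of the handle. I sweep the lever.

carry_out(
  deltas=[
    [[0.2, 1.5, -0.3], 0],
    [[0.5, 2.8, -0.3], 0],
    [[0.8, 4.1, -0.3], 0],
    [[1, 5.4, -0.3], 0],
    [[1, 6.6, -0.3], 0],
    [[0.8, 7.9, -0.3], 0],
    [[0.4, 9.1, -0.3], 0],
    [[-0.2, 10.1, -0.3], 0],
    [[-0.8, 11.1, -0.3], 0],
    [[-1.6, 11.9, -0.3], 0],
  ],
)

```text
t: 7.42
eef_pos: [0.5191, -0.0727, 0.0492]
tool_rot: [0.001, 0.73, -0.683, -0.001]
contact_force: [2.3, -0.2, -0.2]
gripper_width: 0.003
```

```bash
python3 go.py " -56,-115,49" " -67,-96,49" " -71,-80,49" " -71,-70,49"
```

```text
t 7.425 jig mm [ -48.6 -122.5   49.2] F [ 2.3 -0.2 -0.2] w 0.0
turn deg -0.3
 -56,-115,49 [-0.75  0.74  0.02]
 -67,-96,49 [-2.65  1.85  0.03]
 -71,-80,49 [-4.24  2.26  0.03]
 -71,-70,49 [-5.24  2.26  0.03]
```

carry_out(
  deltas=[
    [[-0.8, 0.7, 0], 0],
    [[-1.7, 1.4, 0], 0],
    [[-2.6, 1.8, 0], 0],
    [[-3.4, 2.1, 0], 0],
    [[-4.0, 2.2, 0], 0],
    [[-4.4, 2.2, 0], 0],
    [[-4.7, 2.2, 0], 0],
    [[-4.9, 2.2, 0], 0],
  ],
)

```text
t: 8.43
eef_pos: [0.4928, -0.0289, 0.0491]
tool_rot: [0.003, 0.729, -0.684, -0.001]
contact_force: [-0.7, -13.6, 3.1]
gripper_width: -0.001
```

```bash
python3 go.py
```

```text
t 8.425 jig mm [-71.7 -76.9  49.1] F [ -0.7 -13.6   3.1] w -0.0
turn deg -0.4
```

carry_out(
  deltas=[
    [[-0.3, 0, 0], 0],
    [[-0.6, 0, 0], 0],
    [[-0.7, 0, 0], 0],
    [[-0.7, 0, 0], 0],
  ],
)

```text
t: 8.93
eef_pos: [0.4922, -0.0267, 0.0491]
tool_rot: [0.006, 0.728, -0.686, 0.001]
contact_force: [2.1, -14.4, 2.1]
gripper_width: -0.002
```

```bash
python3 go.py
```

```text
t 8.925 jig mm [-72.1 -74.7  49.1] F [  2.1 -14.4   2.1] w -0.0
turn deg -0.7
```

carry_out(
  deltas=[
    [[-0.6, 0, 0], 0],
    [[-0.9, 0, 0], 0],
    [[-1.0, 0, 0], 0],
    [[-1.0, 0, 0], 0],
  ],
)

```text
t: 9.43
eef_pos: [0.4921, -0.0254, 0.0493]
tool_rot: [0.009, 0.725, -0.689, 0.004]
contact_force: [4.2, -25.1, 2.4]
gripper_width: -0.003
```

```bash
python3 go.py
```

```text
t 9.425 jig mm [-72.2 -73.5  49.3] F [  4.2 -25.1   2.4] w -0.0
turn deg -1.1
```

The force is now 25 N with almost no travel, so the lever is on its pin. I back off and look.

carry_out(
  deltas=[
    [[2, 0, 0], 0],
    [[4, 0, -1], 1],
    [[4, 0, -6], 1],
    [[4, 2, -10], 1],
    [[4, 4, -12], 1],
    [[4, 4, -12], 1],
  ],
)

```text
t: 10.18
eef_pos: [0.4544, -0.0651, 0.1713]
tool_rot: [0.008, 0.719, -0.695, 0.005]
contact_force: [0.7, 0.3, -0.5]
gripper_width: -0.005
```

```bash
python3 - <<'E'
from h import *
for n in("top","side"): snap(n,n+"4")
a=cv2.imread("pics/top4.png")[150:260,250:360]; b=cv2.imread("pics/side4.png")[160:250,255:385]
a=cv2.resize(a,(440,440),interpolation=2);b=cv2.resize(b,(360,249),interpolation=2)
cv2.imwrite("pics/c5.png",np.hstack([a,np.vstack([b,np.zeros((191,360,3),np.uint8)])]))
E
python3 go.py
```

```text
t 10.275 jig mm [-112.  -110.2  169.9] F [ 0.2 -0.4  0.4] w -0.0
turn deg -2.1
```

View pics/c5.png

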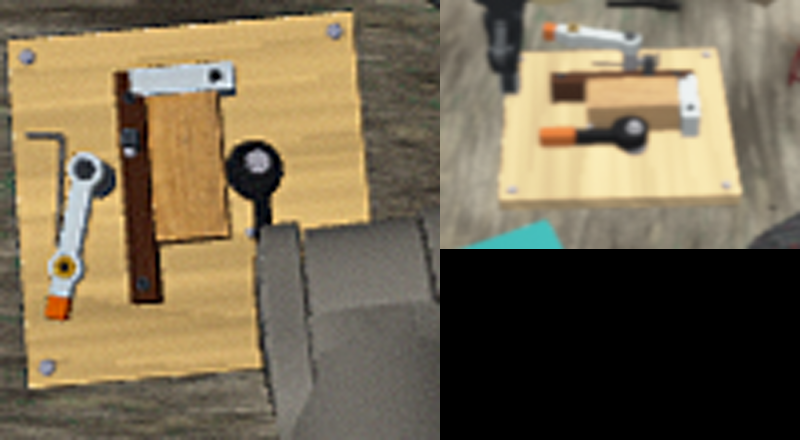

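The lever handle points to jig -x and covers the pin. The block is flush with the fence and the stop. Next I go behind the guide arm, whose tip is at jig (-87,100).

```bash
python3 go.py " -75,20,150" " -60,140,150" " -60,140,84"
```

```text
t 10.275 jig mm [-112.  -110.2  169.9] F [ 0.2 -0.4  0.4] w -0.0
turn deg -2.1
 -75,20,150 [-13.18  -3.23   1.73]
 -60,140,150 [-25.23  -4.28   1.51]
 -60,140,84 [-25.34  -4.33   8.11]
```

carry_out(
  deltas=[
    [[-5, -1, 0], -2],
    [[-10.5, -2.2, 0], -2],
    [[-16, -3.3, 0], -2],
    [[-21, -4, 0.5], -2],
    [[-25.3, -4.3, 2], -2],
    [[-25.3, -4.3, 5], -2],
    [[-25.3, -4.3, 8.1], -2],
    [[-25.3, -4.3, 8.1], -2],
  ],
)

```text
t: 11.28
eef_pos: [0.4865, 0.1874, 0.0809]
tool_rot: [0.012, 0.731, -0.682, 0.002]
contact_force: [0.3, 0.3, -0.4]
gripper_width: 0.0
```

```bash
python3 go.py " -67,117,84" " -75.5,92,84" " -77.5,67,84" " -73,42,84" " -62,19,84" " -45,0,84" " -24,-15,84" " -9,-21,84" " 1,-23,84"
```

```text
t 11.275 jig mm [-62.4 139.2  80.9] F [ 0.3  0.3 -0.4] w 0.0
turn deg -0.1
 -67,117,84 [ 2.23  0.46 -0.26]
 -75.5,92,84 [ 4.73  1.3  -0.2 ]
 -77.5,67,84 [ 7.23  1.5  -0.15]
 -73,42,84 [ 9.73  1.04 -0.11]
 -62,19,84 [12.03 -0.06 -0.08]
 -45,0,84 [13.93 -1.76 -0.07]
 -24,-15,84 [15.42 -3.86 -0.07]
 -9,-21,84 [16.02 -5.37 -0.08]
 1,-23,84 [16.22 -6.37 -0.09]
```

carry_out(
  deltas=[
    [[1.2, 0.2, -0.4], 0],
    [[2.3, 0.5, -0.4], 0],
    [[3.5, 0.9, -0.3], 0],
    [[4.7, 1.3, -0.3], 0],
    [[6, 1.4, -0.3], 0],
    [[7.2, 1.5, -0.3], 0],
    [[8.5, 1.3, -0.3], 0],
    [[9.7, 1, -0.3], 0],
    [[10.9, 0.5, -0.3], 0],
    [[12, -0.1, -0.3], 0],
  ],
)

```text
t: 12.52
eef_pos: [0.4964, 0.0671, 0.0861]
tool_rot: [0.012, 0.731, -0.682, 0.002]
contact_force: [-0.1, 0.8, 0.4]
gripper_width: -0.003
```

```bash
python3 go.py " -45,0,84" " -24,-15,84" " -9,-21,84" " 1,-23,84"; python3 - <<'E'
from h import *
for n in("top","side"): snap(n,n+"5")
a=cv2.imread("pics/top5.png")[150:260,250:360]; b=cv2.imread("pics/side5.png")[140:240,255:385]
a=cv2.resize(a,(440,440),interpolation=2);b=cv2.resize(b,(360,277),interpolation=2)
cv2.imwrite("pics/c6.png",np.hstack([a,np.vstack([b,np.zeros((163,360,3),np.uint8)])]))
E
```

```text
t 12.525 jig mm [-61.3  18.5  86.1] F [-0.1  0.8  0.4] w -0.0
turn deg -0.1
 -45,0,84 [ 1.84 -1.63  0.22]
 -24,-15,84 [ 3.34 -3.73  0.22]
 -9,-21,84 [ 3.94 -5.24  0.21]
 1,-23,84 [ 4.14 -6.24  0.2 ]
```

View pics/c6.png

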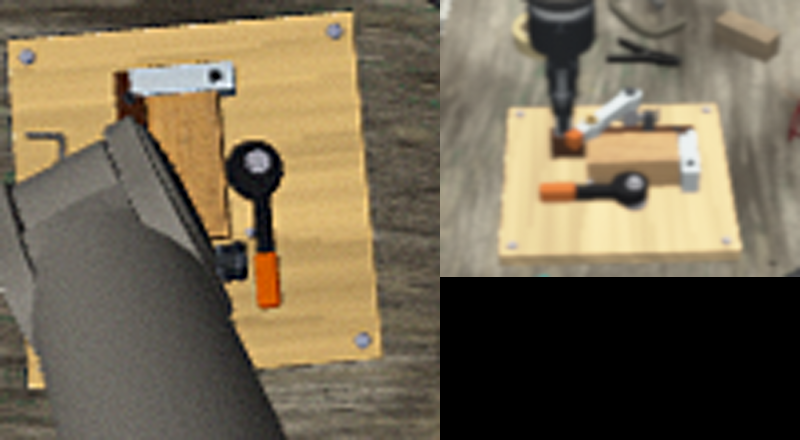

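The guide arm is following the finger, at about 225° now. I finish the sweep.

carry_out(
  deltas=[
    [[1, -0.8, 0.1], 0],
    [[1.9, -1.7, 0.1], 0],
    [[2.7, -2.7, 0.1], 0],
    [[3.4, -3.7, 0.1], 0],
    [[3.7, -4.5, 0.1], 0],
    [[3.9, -5.2, 0.1], 0],
    [[4.1, -5.8, 0.1], 0],
    [[4.1, -6.2, 0.1], 0],
    [[4.1, -6.5, 0.1], 0],
    [[4.1, -6.6, 0.1], 0],
  ],
)

```text
t: 13.88
eef_pos: [0.5621, 0.0293, 0.0845]
tool_rot: [0.015, 0.731, -0.683, 0.0]
contact_force: [-12.3, -1.0, 10.5]
gripper_width: 0.001
```

```bash
python3 go.py
```

```text
t 13.875 jig mm [  1.6 -23.9  84.5] F [-12.3  -1.   10.5] w 0.0
turn deg -0.2
```

carry_out(
  deltas=[
    [[0, 2, -0.2], 0],
    [[0, 5, -2], 0],
    [[0, 7, -7], 0],
    [[4, 9, -12], 0],
    [[10, 9, -14], 0],
    [[16, 9, -14], 0],
    [[22, 9, -14], 0],
    [[26, 9, -14], 0],
    [[26, 9, -14], 0],
  ],
)

```text
t: 15.0
eef_pos: [0.4924, -0.2369, 0.232]
tool_rot: [0.016, 0.729, -0.685, 0.001]
contact_force: [0.1, 0.5, -0.4]
gripper_width: 0.002
```

```bash
python3 go.py; python3 - <<'E'
from h import *
for n in("top","side"): snap(n,n+"6")
a=cv2.imread("pics/top6.png")[150:260,250:360]; b=cv2.imread("pics/side6.png")[140:240,255:385]
a=cv2.resize(a,(440,440),interpolation=2);b=cv2.resize(b,(360,277),interpolation=2)
cv2.imwrite("pics/c7.png",np.hstack([a,np.vstack([b,np.zeros((163,360,3),np.uint8)])]))
E
```

```text
t 15.0 jig mm [ -87.  -284.4  232. ] F [ 0.1  0.5 -0.4] w 0.0
turn deg -0.6
```

View pics/c7.png

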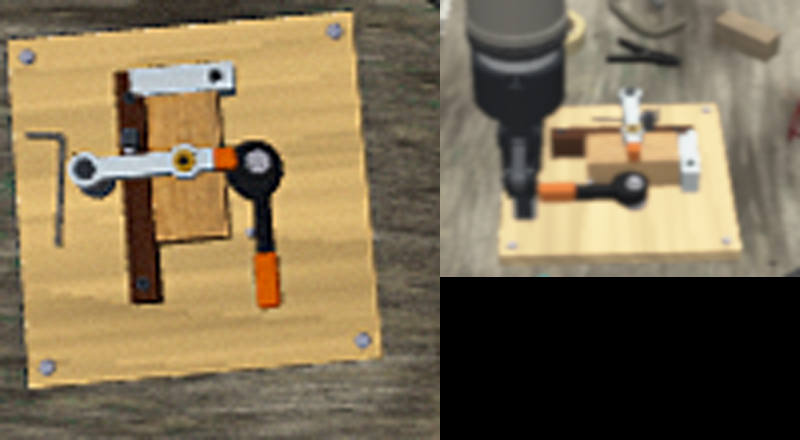

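Everything appears in place. I run one numeric check of the angles before handing in.

```bash
python3 - <<'E'
from h import *
P=[0.5588,0.0530,0.0719]; c,s=np.cos(P[2]),np.sin(P[2])
def jg(a,b,z):
    w=ray("top",(150+(b+.5)/4-.5,250+(a+.5)/4-.5),z)[:2]-P[:2]; return 1000*np.array([c*w[0]+s*w[1],-s*w[0]+c*w[1]])
for k,a,z in(("guide tip",(236,157),.084),("bush",(183,160),.088),("lever tip",(268,306),.046),("b+x-y",(217,92),.059),("b-x-y",(229,234),.059),("b-x+y",(159,241),.059)): print(k,jg(*a,z).round(1))
E
```

```text
guide tip [ 19.4 -37.3]
bush [19.8  0.9]
lever tip [-88.6 -51.2]
b+x-y [ 72.7 -26. ]
b-x-y [-33.9 -26.9]
b-x+y [-34.9  24.9]
```

The guide tip is at (19.4,-37.3), against (19.5,-38) at the stop. The lever tip is at (-88.6,-51.2), against (-90.5,-52.6) at the pin. The block's end is at about x -34 to -35, against -36 when home. All agree within measuring error, so I hand in.

```bash
python3 -c "
from station import bot; print(bot.hand_in())"
```

```text
the job is handed in; nothing more can be done
None
```

The block is clamped in the jig with the drill bush over it, and the job is handed in at about 15 s of the 64 s allowed. The hand-in reports no verdict.

I used only pushes of the closed fingertip:
- **Block:** pushed along the fence to the end stop, where the force rose to about 6–7 N.
- **Lever:** swung round to its pin, where it held firm at 25 N.
- **Guide arm:** swung over the block to its stop, at about 12 N.

Last checks, from the top picture in the jig's frame:

| Point | Measured (mm) | Expected (mm) |
|---|---|---|
| Guide arm tip | (19.4, -37.3) | (19.5, -38) |
| Bush | (19.8, 0.9) | (19.5, 0) |
| Lever end | (-88.6, -51.2) | (-90.5, -52.6) |
| Block's -x end | x -34 to -35 | x -36 |

- **Disagreement:** the measured corners put the block's end 1 to 2 mm past home, which the stop does not allow. I take this as pixel and calibration error, and the lever's 2 mm likewise.
- **Not measured:** I could not read the cam's force on the block directly. I infer it from the lever sitting at its pin and the block lying flush with the fence.
- **Bystanders:** the hex key, spring clamp and offcut look unmoved in the last pictures. I did not compare the other bystanders' positions, but the arm stayed clear of them.
- **Robot:** the arm was clear of everything, with no contact force beyond noise.

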